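# Fit the knob and hold the splash shield at its mark

## Robot

A 6-joint arm with a two-finger parallel gripper is mounted at the origin on the work surface. World frame = base frame: x ahead of the robot, y to its left, z up, the work surface at z = 0. Lengths are in m, angles in degrees, forces in N, time in s.
With the tool pointing down it reaches from about 0.375 to 0.9 m from the base axis. Payload 3.1 kg.
Tool frame: the origin (TCP) lies at the very end of the fingers, on their centre line; the grasp point (between the pads) lies 19 mm behind it (bot.hold_point_z is the z of the grasp point in the tool frame, in m); z points along the fingers, y is the line along which they close (so a half turn about z gives the same grasp; the last joint's range is limited). The gripper opens to 87 mm and grips with 3 to 60 N. Pads are 19 mm wide; open, the fingers measure 117 mm over their backs; the gripper's body (75 mm by 190 mm) begins 51 mm behind the grasp point.
Start: joints at [60.361, 30.224, 82.088, -0, 67.689, -10.227], TCP at [0.208, 0.589, 0.223] pointing down, gripper open.
Joint ranges: [-176.69, 176.69], [-43.24, 126.21], [12.49, 139.97], [-82, 262], [0, 151.66], [-163.58, 163.58]. Speed limits (degrees/s): [159.86, 159.86, 180, 180, 180, 180].

## Interface

Orientations are given as a 3x3 rotation matrix whose columns are the frame's x, y, z axes.
In Python, from rig import bot, capture, camera_model gives the robot as it stands.
- The arm moves only by the tool apply_moves, never from a script. Its argument "plan" is text: rows parted by semicolons, each of 6 numbers parted by spaces: the shift along the tool's x, y, z in units of 0.05 m (1.0 is 0.05 m), then the turn, a rotation vector about the tool's x, y, z in units of 360 degrees (1.0 is 360 degrees). In form: dx dy dz ax ay az; .... A call has 1 to 10 rows; each row shifts and turns the commanded pose from where the row before left it, along the tool's axes as they then stand; what a row does not reach is not made up. A row lasts 1/12 s, in which the tool goes at most 41.7 mm and 7.16 degrees, less where a joint would pass 70% of its speed; a pose out of reach is approached as far as the arm can. A call with a number of a shift or a turn outside -1 to 1 is refused whole. A call with a gripper value outside its range is refused whole. "gripper" is the gripper command: -1 is shut, 1 is fully open, values between are in proportion, set as the call begins (left out, the last holds). The fingers move at their own pace and stop on an object; the grip force is fixed at half the most. Time passes only in rows, so rows that do not move let the fingers close. It gives the time, the measured TCP pose, the force, the opening and the grip force at its end, in the units of the state.
- bot.read_state(): the state, without advancing time (a new reading comes with each control period).
- capture(name): name is "scene" or "side" or "wrist"; returns the picture (420x560x3 uint8, red, green, blue); there is no depth.
- camera_model(name): a dict with "vertical_fov" (degrees; the focal length in pixels is half the picture's height over the tangent of half this angle, whatever the lens; pixels are square), "cx", "cy" (the principal point, pixels), "dist" ([k1, k2, p1, p2, k3] as OpenCV has them; the pictures are not rectified), "position" and "rotation" of the camera in the world; the wrist camera has in their place "hand_eye" (4x4, takes a point from camera to tool coordinates, whose origin is the TCP and whose axes are the flange's). Camera axes: x right, y down, z forward; pixel columns grow to the right and rows downward; lengths in m; the calibration is good to about 2 mm. A picture is of the moment at which its call begins: read the wrist's pose just before it. camera_model takes no time and is no camera call.
- bot.hand_in(): hands the job in; it is judged then, once.
The state is a dict: "time_s": time; "joint_positions": joint angles; "qvel": joint speeds; "tau": joint torques, N m; "position": TCP position; "tcp_rot": TCP orientation; "force": force on the tool from outside, world axes, zero at the start; "moment": the same for the moment, N m; "opening": opening from 0.0 (shut) to 1.0 (fully open); "grasp_force": force on a finger pad.
Only numpy, scipy, OpenCV 4.12 (cv2) and the standard library are available. Lean on these libraries where they do the work, as an engineer would, in place of code of your own. Each camera call takes 0.05 s, during which the arm holds its last target. There are 200 camera calls.

## Task

Push the orange knob fully home onto the square stub on top of the upright splash shield. Then, by the knob, swing the shield forward over the open tubes until its yellow pointer lines up with the red marker, and finish while still holding it there by the knob: it falls if let go, and must never drop onto the tubes. Leave the red marker and everything else on the bench as they are.

Things in the scene. Friction and masses are not known exactly. Their poses are not given: they have to be found in the camera images.
- knob: Loose orange knob, 90 g, 85 mm tall, standing upright on the bench, origin at the centre of its underside, z up. Lower part: a socket 30 x 30 mm and 35 mm tall with a square bore 13.6 mm wide and 28 mm deep open at the underside, sides along its own x and y. Upper part, from 35 to 85 mm: a flat paddle grip 36 mm along its x, 20 mm thick along its y. It fits the stub in any of the four square orientations (within about 8 degrees).
- stub (a point): Root of the shield's dark square stub: centre of the flat seat on which the knob's underside rests when fully home. The stub stands 25 mm above it along this frame's z: 12 mm square for 19 mm (sides along x and y), then a round tapered pilot (12 to 7 mm across). It lies 117 mm from the hinge line and 167 mm above the bench while the shield is upright. The frame turns with the shield; y is along the hinge line.
- hinge (a point): Middle of the shield's horizontal hinge line, 50 mm above the bench, on the grey station base (215 mm deep, 270 mm wide, 16 mm thick, fixed, at a varying place and yaw). Its y is the hinge line, its -x the way the shield swings forward, over the blue rack of open tubes (tube tops 64 mm above the bench, 64 to 116 mm in front of the hinge).
- shield (a joint): Swing of the shield (rad): 0 upright against its stop, where it starts and stays by itself; grows as its top swings forward (hinge's -x) and down, to 1.3 at most. Low friction: from about 0.15 rad on it falls forward unless held; over 1.0 counts as dropped onto the tubes. At the knob grip the load is some 0.5 to 3 N.
- panel: The shield itself, turning with joint shield: clear pane in an aluminium frame, 200 mm wide, 117 mm from hinge line to the stub's seat, 0.6 kg. Origin on the hinge line, z towards the stub, y along the hinge.
- pointer (a point): End of the yellow pointer block (8 mm thick, 20 mm tall) at the +y side of the shield, 111 mm from the hinge line, 120 mm to the side of its middle; its frame turns with the shield (z away from the hinge).
- marker (a joint): Angle at which the red marker is set (rad), on the same scale as joint shield: shield = marker when pointer and marker line up. Between 0.35 and 0.75. Stiff; not to be moved.
- mark (a point): Inner end of the red marker block (8 mm thick, 20 mm tall) beside the white scale arc at the station's +y side, 111 mm from the hinge line; its frame turns with the marker, and is parallel to the pointer's when they line up.
- jar: small round jar with a white lid, 60 mm across, 70 mm tall; loose bystander, origin at the centre of its underside
- tube_block: red block of capped tubes, 70 x 62 mm, 56 mm tall; loose bystander, origin at the centre of its underside
- reagent: amber bottle with a blue cap, 66 mm across, 150 mm tall; loose bystander, origin at the centre of its underside
- mouse: black computer mouse, 110 x 60 mm, 30 mm tall; loose bystander, origin at the centre of its underside
- dispenser: blue closed pipette-tip box, 85 x 120 mm, 60 mm tall; loose bystander, origin at the centre of its underside
- spray: white bottle with a green cap, 70 mm across, 160 mm tall; loose bystander, origin at the centre of its underside

How it is judged:
By the outcome, as a careful person would: the job done as asked, in the order asked, and still so for the second after the job is handed in, while the arm keeps its last pose, push and grip.
It also fails if it takes over 54 s, if anything falls off the work surface, if the arm or the gripper's body presses on something with over 40 N, if the wrist force passes 120 N, or if a joint passes its speed limit or range.

## Working session

There is one attempt and no reset: what is moved stays moved. The work goes in short steps, Python scripts to look and compute and a tool call to move; the robot and the scene stay as the last step left them, time stands still between calls to the robot, and variables do not carry over. Pictures are saved under pics/ and viewed, at most 10 in all, crops included, and the job is handed in when it is done.

Besides the shell and the picture viewer there is one more tool, called as a command line: name --argument value ..., lists and objects as JSON in quotes. apply_moves: Moves the arm, as the interface text tells. Its arguments: {"type":"object","properties":{"plan":{"type":"string"},"gripper":{"type":"number"}},"required":["plan"]}

```bash
mkdir -p pics; ls
python3 - <<'E'
from rig import bot,capture,camera_model
import cv2
for n in ["scene","side"]:
    m=camera_model(n); print(n,m)
    cv2.imwrite(f"pics/{n}0.png",cv2.resize(capture(n)[:,:,::-1],(800,600),interpolation=cv2.INTER_CUBIC))
print(camera_model("wrist")); s=bot.read_state(); print(s)
E
```

```text
pics
scene {'vertical_fov': 45.2552292837943, 'cx': 276.4725821332562, 'cy': 205.59401745155623, 'dist': array([-0.0385525,  0.       ,  0.       ,  0.       ,  0.       ]), 'position': array([ 1.18800563, -0.67931962,  1.01838251]), 'rotation': array([[ 0.72313588,  0.48074178, -0.49594541],
       [ 0.69070215, -0.50097634,  0.52149137],
       [ 0.00224577, -0.71965968, -0.69432335]])}
side {'vertical_fov': 53.90439002080239, 'cx': 284.56379496417094, 'cy': 212.17882182642924, 'dist': array([-0.03768239,  0.        ,  0.        ,  0.        ,  0.        ]), 'position': array([-0.08214993, -0.63662667,  0.91412159]), 'rotation': array([[ 0.6925794 , -0.49049196,  0.52891532],
       [-0.72118425, -0.45551511,  0.52191882],
       [-0.01506807, -0.74291563, -0.66921545]])}
{'vertical_fov': 69.69239493514017, 'cx': 277.74636488444634, 'cy': 210.51528225899023, 'dist': array([-0.01772584,  0.        ,  0.        ,  0.        ,  0.        ]), 'hand_eye': array([[ 8.59345683e-04, -9.57883263e-01, -2.87156607e-01,
         7.74978141e-02],
       [ 9.99999631e-01,  8.19081218e-04,  2.603
[... 304 characters left out ...]
.64906364e-03,
        6.76873443e+01, -1.02289458e+01]), 'qvel': array([ 0.05639947, -0.11243401, -0.19293028, -0.02740085,  0.01000879,
       -0.06114951]), 'tau': array([ 4.78058464e-04, -4.40987098e+01, -1.77151716e+01,  6.35814015e-02,
        5.33523923e-02, -4.54288306e-05]), 'position': array([0.20736673, 0.58891622, 0.22167619]), 'tcp_rot': array([[-9.43179461e-01,  3.32282541e-01, -9.03376188e-04],
       [ 3.32283638e-01,  9.43178022e-01, -1.67431283e-03],
       [ 2.95699644e-04, -1.87935460e-03, -9.99998190e-01]]), 'force': array([ 0.45443929, -0.71079888,  0.7255842 ]), 'moment': array([ 0.03532165, -0.00291645,  0.01202982]), 'grasp_force': 0.0, 'opening': 0.9969681291911254}
```

View pics/scene0.png

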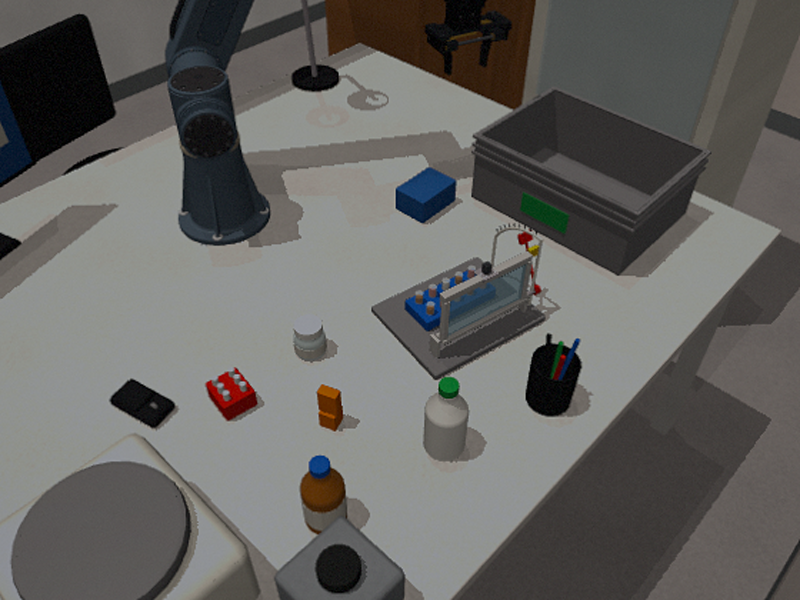

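View pics/side0.png

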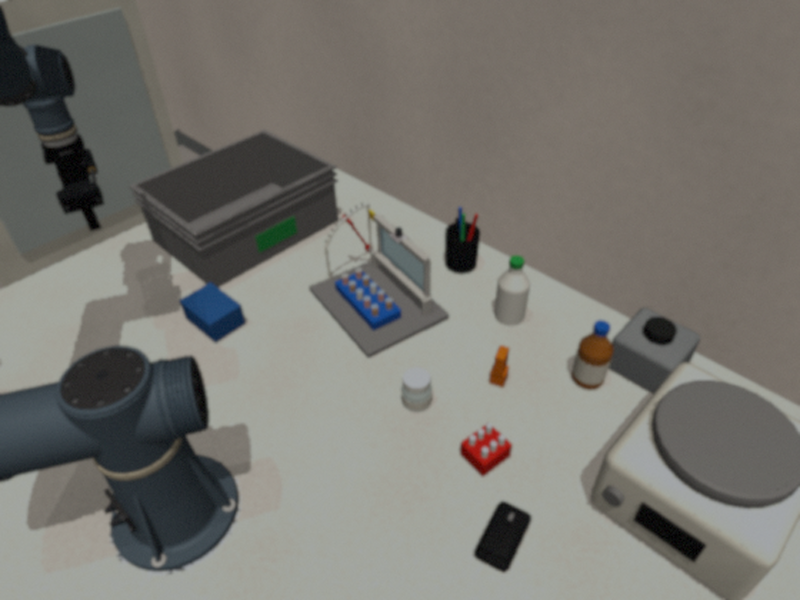

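The scene view shows the knob at about (330,408), the shield with its stub at (487,268), and the red marker at (525,238). The side view shows the knob at (500,367), the stub at (399,231), and the base corners at (310,290), (371,354), (447,315).

```bash
cat > h.py <<'E'
import numpy as np,cv2
from rig import bot,capture,camera_model
def K(m):
    f=210/np.tan(np.radians(m["vertical_fov"]/2)); return np.array([[f,0,m["cx"]],[0,f,m["cy"]],[0,0,1]])
def pose(n,st=None):
    m=camera_model(n)
    if n!="wrist": return m,np.array(m["position"]),np.array(m["rotation"])
    st=st or bot.read_state(); H=m["hand_eye"];R=np.array(st["tcp_rot"]);return m,R@H[:3,3]+st["position"],R@H[:3,:3]
def ray(n,px,st=None):
    m,p,R=pose(n,st); u=cv2.undistortPoints(np.array([[px]],float),K(m),m["dist"])[0,0]
    d=R@np.r_[u,1]; return p,d/np.linalg.norm(d)
def onz(n,px,z,st=None):
    p,d=ray(n,px,st); return p+d*(z-p[2])/d[2]
def tri(rs):
    A=sum(np.eye(3)-np.outer(d,d) for p,d in rs); b=sum((np.eye(3)-np.outer(d,d))@p for p,d in rs)
    x=np.linalg.solve(A,b); return x,[np.linalg.norm((np.eye(3)-np.outer(d,d))@(x-p)) for p,d in rs]
def proj(n,X,st=None):
    m,p,R=pose(n,st); return cv2.projectPoints((np.atleast_2d(X)-p)@R,np.zeros(3),np.zeros(3),K(m),m["dist"])[0][:,0]
E
python3 - <<'E'
from h import *
np.set_printoptions(precision=4,suppress=True)
k=.7
for nm,a,b in [("knobtop",(331,390),(503,350)),("stubtop",(487,264),(399,229)),("topL",(442,297),(430,262)),("plateL",(373,310),(371,354)),("plateN",(437,377),(447,315))]:
    print(nm,tri([ray("scene",np.array(a)*k),ray("side",np.array(b)*k)]))
print("plate", [onz("scene",np.array(a)*k,.016) for a in [(373,309),(437,375),(545,317),(480,259)]])
print("plate side", [onz("side",np.array(a)*k,.016) for a in [(310,289),(371,352),(447,314)]])
print("knob base",onz("side",np.array((499,378))*k,0.01))
E
```

```text
knobtop (array([ 0.6031, -0.2175,  0.0848]), [np.float64(0.0017876732823533966), np.float64(0.0017876732823533283)])
stubtop (array([0.6567, 0.1115, 0.1837]), [np.float64(0.0010797426926591777), np.float64(0.0010797426926591998)])
topL (array([0.6407, 0.0092, 0.1605]), [np.float64(0.0043578426248062005), np.float64(0.004357842624806307)])
plateL (array([0.468 , 0.0145, 0.0089]), [np.float64(0.0007493124429109141), np.float64(0.0007493124429109755)])
plateN (array([ 0.6693, -0.0224,  0.0052]), [np.float64(0.0002624124481091354), np.float64(0.00026241244810912203)])
plate [array([0.4708, 0.0124, 0.016 ]), array([ 0.6718, -0.0263,  0.016 ]), array([0.7277, 0.2284, 0.016 ]), array([0.5287, 0.2744, 0.016 ])]
plate side [array([0.5091, 0.2642, 0.016 ]), array([0.4673, 0.0126, 0.016 ]), array([ 0.6629, -0.0273,  0.016 ])]
knob base [ 0.5969 -0.2226  0.01  ]
```

Run:
```python
from h import *
np.set_printoptions(precision=3,suppress=True)
k=.7
for nm,a,b in [("spray",(449,381),(516,260)),("reag",(320,462),(601,327)),("jar",(308,325),(417,377)),("binL",(475,140),(203,240)),("binN",(622,235),(335,175)),("mark",(525,238),(368,247)),("redtip",(536,290),(345,215)),("pen",(575,342),(462,210))]:
    print(nm,tri([ray("scene",np.array(a)*k),ray("side",np.array(b)*k)]))
```

```text
spray (array([ 0.767, -0.119,  0.159]), [np.float64(0.002484658857621454), np.float64(0.0024846588576213765)])
reag (array([ 0.724, -0.346,  0.145]), [np.float64(0.0019312492276664275), np.float64(0.0019312492276663449)])
jar (array([ 0.451, -0.134,  0.067]), [np.float64(0.00027314998006708335), np.float64(0.00027314998006692403)])
binL (array([0.364, 0.44 , 0.155]), [np.float64(0.005562833189476008), np.float64(0.005562833189475978)])
binN (array([0.756, 0.43 , 0.136]), [np.float64(0.014244989482670207), np.float64(0.014244989482670223)])
mark (array([0.642, 0.224, 0.126]), [np.float64(0.037246811678865434), np.float64(0.037246811678865566)])
redtip (array([0.681, 0.281, 0.083]), [np.float64(0.04873979039622167), np.float64(0.04873979039622147)])
pen (array([0.855, 0.099, 0.143]), [np.float64(0.001397894198471813), np.float64(0.00139789419847184)])
```

apply_moves --plan "0 0 -0.6 0 0 0; 0 0 -0.8 0 0 0; 0 0 -0.6 0 0 0; -0.5 -0.2 0 0 0 -0.011; -0.65 -0.36 0 0 0 -0.011; -0.65 -0.36 0 0 0 0; -0.65 -0.36 0 0 0 0; -0.65 -0.36 0 0 0 0; -0.65 -0.36 0 0 0 0; -0.65 -0.36 0 0 0 0" --gripper 1

```text
time_s: 0.93
position: [0.3965, 0.4236, 0.3221]
tcp_rot: [[-0.98, 0.199, -0.001], [0.199, 0.98, -0.001], [0.001, -0.001, -1.0]]
force: [0.5, -0.3, 0.1]
opening: 1.003
grasp_force: 0.0
```

apply_moves --plan "-.6 -.5 .05 0 0 0; -.64 -.5 .05 0 0 0; -.64 -.5 .05 0 0 0; -.64 -.5 .05 0 0 0; -.64 -.5 .05 0 0 0; -.64 -.5 .05 0 0 0; -.64 -.5 0.05 0 0 0; -.64 -.5 0.05 0 0 0; -.64 -.5 0 0 0 0; -.64 -.5 0 0 0 0"

```text
time_s: 1.77
position: [0.6581, 0.115, 0.3016]
tcp_rot: [[-0.98, 0.199, -0.002], [0.199, 0.98, 0.0], [0.002, -0.0, -1.0]]
force: [1.2, 0.1, 0.1]
opening: 0.998
grasp_force: 0.0
```

apply_moves --plan "0 0 0 0 0 0;0 0 0 0 0 0"

```text
time_s: 1.93
position: [0.6585, 0.1144, 0.3012]
tcp_rot: [[-0.979, 0.203, -0.002], [0.203, 0.979, 0.0], [0.002, -0.0, -1.0]]
force: [0.2, 1.1, 0.3]
opening: 1.002
grasp_force: 0.0
```

Run:
```python
from h import *
import pickle
s=bot.read_state(); im=capture("wrist"); pickle.dump((s,im),open("stub.pkl","wb"))
print(s["position"]); cv2.imwrite("pics/w1.png",cv2.resize(im[:,:,::-1],(800,600),interpolation=cv2.INTER_CUBIC))
```

```text
[0.65851501 0.11440493 0.30119162]
```

View pics/w1.png

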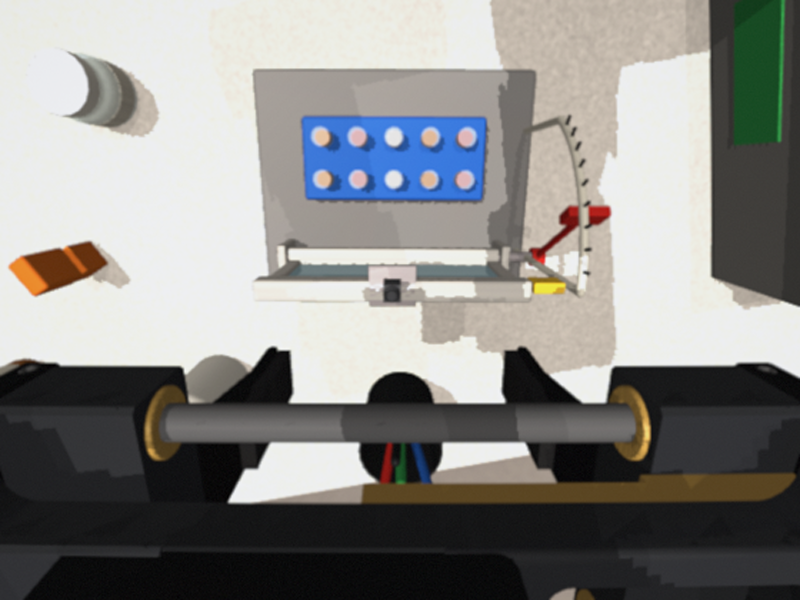

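Wrist view: stub at (392,290), yellow pointer at (548,287), red marker at (590,214). The knob is on the left at (57,265), and the station is square to the image. Enlarging the stub/marker part next.

Run:
```python
from h import *
import pickle
s,im=pickle.load(open("stub.pkl","rb"))
a=im[130:230,250:450][:,:,::-1]; b=im[150:225,0:100][:,:,::-1]
c=np.zeros((400+200,800,3),np.uint8); c[:400]=cv2.resize(a,(800,400),interpolation=cv2.INTER_CUBIC)
c[400:,:267]=cv2.resize(b,(267,200),interpolation=cv2.INTER_CUBIC)
cv2.imwrite("pics/w1c.png",c)
```

```text
(no output)
```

View pics/w1c.png

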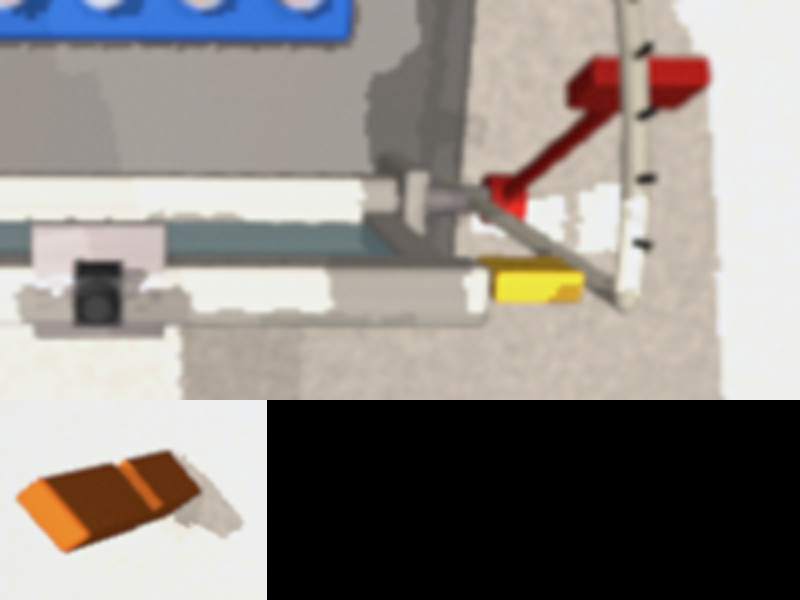

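Run:
```python
from h import *
import pickle
np.set_printoptions(precision=4,suppress=True)
s,im=pickle.load(open("stub.pkl","rb"))
def cb(p): return (p[0]/2.67,150+(p[1]-400)/2.667)
P=[onz("wrist",cb(p),.085,s) for p in [(18,497),(65,552),(90,541),(43,480)]]
print("knob top",np.array(P),np.mean(P,0))
for i in range(4):
    d=P[(i+1)%4]-P[i]; print(np.linalg.norm(d),np.degrees(np.arctan2(d[1],d[0])))
ca=lambda p:(250+p[0]/4,130+p[1]/4)
st=onz("wrist",ca((97.5,305)),.192,s); print("stub",st, "front root edge", onz("wrist",ca((98,263)),.167,s), "back top edge", onz("wrist",ca((98,326)),.186,s))
for a,b,z in [((255,70),(535,70),.016),((257,301),(528,301),.16)]:
    d=onz("wrist",np.array(b)*.7,z,s)-onz("wrist",np.array(a)*.7,z,s); print("hinge y yaw-90",np.degrees(np.arctan2(d[1],d[0]))-90)
yaw=np.radians(-11.7); X=np.array([np.cos(yaw),np.sin(yaw),0]);Y=np.array([-X[1],X[0],0])
H=st.copy();H[2]=.05
def blk(th,y0,y1,r=111):
    u=np.array([-np.sin(th),0,np.cos(th)]);v=np.array([np.cos(th),0,np.sin(th)])
    L=[]
    for y in(y0,y1):
        for dr,dt in[(10,-4),(10,4),(-10,4),(-10,-4)]:
            q=(u*(r+dr)+v*dt)/1000; L.append(H+X*q[0]+Y*y/1000+np.array([0,0,q[2]]))
    return np.array(L)
pr=lambda B:(proj("wrist",B,s)-[250,130])*4
print("pointer",pr(blk(0,100,120)))
for m in (.35,.4,.45,.5,.55,.6): print(m,pr(blk(m,122,154)).round().tolist())
```

```text
knob top [[ 0.59   -0.2321  0.085 ]
 [ 0.6207 -0.2213  0.085 ]
 [ 0.618  -0.2064  0.085 ]
 [ 0.5847 -0.2161  0.085 ]] [ 0.6034 -0.219   0.085 ]
0.0325776993602295 19.374159690463333
0.015137402231883803 100.24679522808431
0.03465288470419493 -163.7511111640199
0.016839217160378502 -71.91071857282726
stub [0.6575 0.1108 0.192 ] front root edge [0.6535 0.1115 0.167 ] back top edge [0.6643 0.1095 0.186 ]
hinge y yaw-90 -11.682662576186416
hinge y yaw-90 -11.670228014539276
pointer [[497.1106 267.1094]
 [494.2207 297.8601]
 [471.6033 278.0269]
 [474.1572 248.9665]
 [576.4695 267.1942]
 [572.9943 297.919 ]
 [545.7643 278.0955]
 [548.8362 249.0569]]
0.35 [[590.0, 97.0], [590.0, 129.0], [561.0, 146.0], [560.0, 116.0], [717.0, 98.0], [718.0, 130.0], [681.0, 146.0], [680.0, 116.0]]
0.4 [[588.0, 74.0], [590.0, 105.0], [560.0, 127.0], [559.0, 97.0], [716.0, 74.0], [718.0, 106.0], [680.0, 127.0], [679.0, 98.0]]
0.45 [[587.0, 51.0], [589.0, 81.0], [559.0, 108.0], [558.0, 79.0], [714.0, 51.0], [716.0, 82.0], [679.0, 109.0], [677.0, 80.0]]
0.5 [[585.0, 29.0], [587.0, 58.0], [558.0, 90.0], [556.0, 62.0], [711.0, 29.0], [715.0, 59.0], [678.0, 90.0], [675.0, 62.0]]
0.55 [[582.0, 7.0], [585.0, 36.0], [557.0, 72.0], [554.0, 45.0], [708.0, 8.0], [712.0, 36.0], [676.0, 72.0], [673.0, 45.0]]
0.6 [[579.0, -14.0], [583.0, 14.0], [555.0, 55.0], [552.0, 29.0], [704.0, -13.0], [709.0, 14.0], [674.0, 55.0], [670.0, 29.0]]
```

The stub is at (0.6575, 0.111), the hinge yaw is -11.7°, and the marker is at about 0.44 rad. The knob is at (0.603,-0.219), yaw about 17°. Moving over the knob.

apply_moves --plan "-.03 -.75 0 0 0 0; -.03 -.75 0 0 0 0; -.03 -.75 0.15 0 0 0; -.03 -.75 .25 0 0 0; -.03 -.75 .3 0 0 0; -.03 -.75 .3 0 0 0; -.03 -.75 .3 0 0 0; -.03 -.75 .3 0 0 0; -.03 -.74 .3 0 0 0; 0 0 0.1 0 0 -0.016"

```text
time_s: 2.82
position: [0.6015, -0.2207, 0.2003]
tcp_rot: [[-0.995, 0.102, -0.003], [0.102, 0.995, -0.002], [0.003, -0.002, -1.0]]
force: [0.1, 0.9, -0.5]
opening: 0.996
grasp_force: 0.0
```

apply_moves --plan "0 0 0 0 0 -0.016;0 0 0 0 0 -0.016;0 0 0 0 0 -0.016;0 0 0 0 0 -0.016; 0 0 0 0 0 0; 0 0 0 0 0 0"

```text
time_s: 3.32
position: [0.6035, -0.2143, 0.2027]
tcp_rot: [[-0.955, -0.297, -0.0], [-0.297, 0.955, 0.001], [0.0, 0.001, -1.0]]
force: [-0.0, -0.1, 0.5]
opening: 0.999
grasp_force: 0.0
```

Run:
```python
from h import *
import pickle
s=bot.read_state(); im=capture("wrist"); pickle.dump((s,im),open("knob.pkl","wb"))
print(s["position"],s["tcp_rot"]); 
X=[.6034,-.219,.06]; u=proj("wrist",X,s)[0]; print(u)
x0=int(np.clip(u[0]-100,0,360)); y0=int(np.clip(u[1]-75,0,270)); print(x0,y0)
cv2.imwrite("pics/w2.png",cv2.resize(im[y0:y0+150,x0:x0+200,::-1],(800,600),interpolation=cv2.INTER_CUBIC))
```

```text
[ 0.60353466 -0.21432674  0.20270954] [[-9.54921502e-01 -2.96858187e-01 -3.75337933e-04]
 [-2.96858366e-01  9.54921345e-01  5.79518608e-04]
 [ 1.86383360e-04  6.64816985e-04 -9.99999762e-01]]
[274.51370715 196.62635175]
174 121
```

View pics/w2.png

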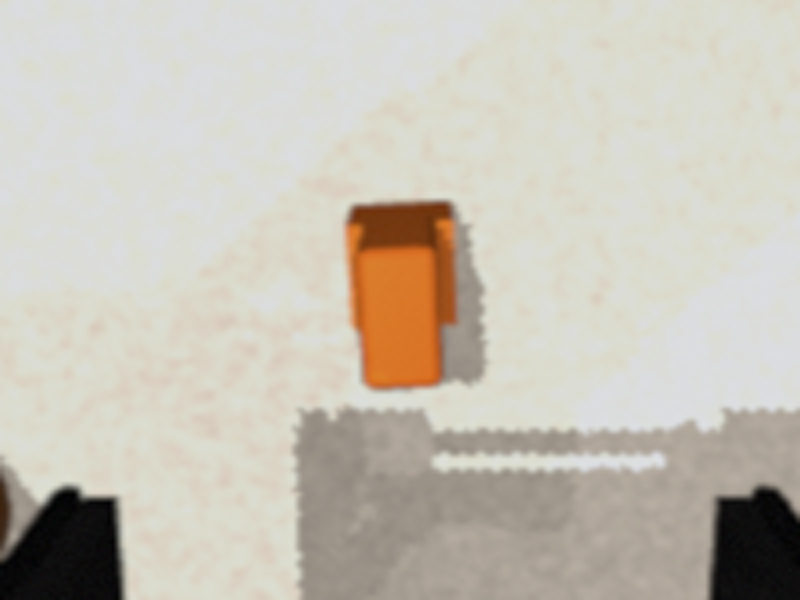

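The knob is square to the gripper; its top face spans (360–440, 245–385) in the crop.

Run:
```python
from h import *
import pickle
s,im=pickle.load(open("knob.pkl","rb"))
R=s["tcp_rot"]
for c in [(401,316),(360,245),(440,245),(441,385),(364,385)]:
    X=onz("wrist",(174+c[0]/4,121+c[1]/4),.085,s); print(X,(R.T@(X-s["position"]))/.05)
print(s["joint_positions"])
```

```text
[ 0.60062302 -0.21986336  0.085     ] [ 0.08804076 -0.09001891  2.35414791]
[ 0.58693592 -0.23422322  0.085     ] [ 0.43469982 -0.28300717  2.35408422]
[ 0.58130878 -0.21616932  0.085     ] [0.43498032 0.09520312 2.35433571]
[ 0.61437523 -0.20538667  0.085     ] [-0.26055528  0.10481388  2.35421247]
[ 0.61998007 -0.22336886  0.085     ] [-0.26083581 -0.27189447  2.35396197]
[-2.95402655e+01  3.26675856e+01  8.08671135e+01  1.99385595e-02
  6.65003827e+01 -1.36817225e+02]
```

apply_moves --plan ".09 -.09 0 0 0 0;0 0 .7 0 0 0;0 0 .7 0 0 0;0 0 .7 0 0 0;0 0 .6 0 0 0; 0 0 .4 0 0 0;0 0 .15 0 0 0;0 0 0 0 0 0; 0 0 0 0 0 0"

```text
time_s: 4.12
position: [0.6012, -0.2222, 0.0406]
tcp_rot: [[-0.955, -0.297, 0.001], [-0.297, 0.955, -0.0], [-0.001, -0.001, -1.0]]
force: [-0.7, -0.7, 0.8]
opening: 1.0
grasp_force: 0.0
```

apply_moves --plan "0 0 .06 0 0 0;0 0 0 0 0 0;0 0 0 0 0 0;0 0 0 0 0 0"

```text
time_s: 4.45
position: [0.6013, -0.2221, 0.0382]
tcp_rot: [[-0.955, -0.297, 0.002], [-0.297, 0.955, -0.001], [-0.001, -0.001, -1.0]]
force: [0.8, -0.8, -0.7]
opening: 1.003
grasp_force: 0.0
```

apply_moves --plan "0 0 0 0 0 0;0 0 0 0 0 0;0 0 0 0 0 0;0 0 0 0 0 0;0 0 0 0 0 0;0 0 0 0 0 0;0 0 0 0 0 0;0 0 0 0 0 0" --gripper -1

```text
time_s: 5.12
position: [0.6007, -0.2218, 0.037]
tcp_rot: [[-0.955, -0.298, -0.0], [-0.298, 0.955, 0.0], [0.0, 0.0, -1.0]]
force: [-1.0, -1.1, -0.1]
opening: 0.481
grasp_force: 0.0
```

apply_moves --plan "0 0 0 0 0 0;0 0 0 0 0 0;0 0 0 0 0 0;0 0 0 0 0 0;0 0 0 0 0 0;0 0 0 0 0 0;0 0 0 0 0 0;0 0 0 0 0 0"

```text
time_s: 5.78
position: [0.6007, -0.2217, 0.037]
tcp_rot: [[-0.955, -0.298, -0.0], [-0.298, 0.955, 0.0], [0.0, 0.0, -1.0]]
force: [0.1, -0.5, 0.4]
opening: 0.23
grasp_force: 30.0
```

apply_moves --plan "0 0 -.4 0 0 0;0 0 -.7 0 0 0;0 0 -.7 0 0 .016;0 0 -.7 0 0 .016;0 0 -.7 0 0 .016;0 0 -.7 0 0 .016;0 0 -.7 0 0 .0165;0 0 -.3 0 0 0;0.05 .5 0 0 0 0;.05 .7 0 0 0 0"

```text
time_s: 6.62
position: [0.6086, -0.1648, 0.2841]
tcp_rot: [[-0.978, 0.207, 0.004], [0.207, 0.978, -0.003], [-0.005, -0.002, -1.0]]
force: [0.4, 0.8, -1.7]
opening: 0.229
grasp_force: 30.0
```

apply_moves --plan "0.03 .75 0 0 0 0;.03 .75 0 0 0 0;0.03 .75 0 0 0 0;.03 .75 0 0 0 0;0.02 .75 0 0 0 0;0 .75 0 0 0 0;0 .6 0 0 0 0;0 .44 0 0 0 0;0 0 0 0 0 0;0 0 0 0 0 0"

```text
time_s: 7.45
position: [0.6568, 0.1119, 0.2816]
tcp_rot: [[-0.98, 0.2, -0.001], [0.2, 0.98, -0.001], [0.001, -0.001, -1.0]]
force: [-0.1, -0.0, -0.1]
opening: 0.229
grasp_force: 30.0
```

apply_moves --plan "0 0 0 0 0 0;0 0 0 0 0 0"

```text
time_s: 7.62
position: [0.6569, 0.1094, 0.2819]
tcp_rot: [[-0.979, 0.204, -0.001], [0.204, 0.979, -0.001], [0.0, -0.001, -1.0]]
force: [-0.3, 0.5, -0.7]
opening: 0.23
grasp_force: 30.0
```

Run:
```python
from h import *
import pickle
s=bot.read_state(); im=capture("wrist"); pickle.dump((s,im),open("w3.pkl","wb"))
print(s["position"],s["tcp_rot"],s["force"]); 
u=proj("wrist",[.6575,.111,.192],s)[0]; print(u)
x0=int(np.clip(u[0]-100,0,360)); y0=int(np.clip(u[1]-90,0,270)); print(x0,y0)
cv2.imwrite("pics/w3.png",cv2.resize(im[y0:y0+150,x0:x0+200,::-1],(800,600),interpolation=cv2.INTER_CUBIC))
```

```text
[0.65693286 0.10937095 0.28187501] [[-9.79042736e-01  2.03654094e-01 -5.76134058e-04]
 [ 2.03654430e-01  9.79042651e-01 -6.00492427e-04]
 [ 4.41767075e-04 -7.05240001e-04 -9.99999654e-01]] [-0.30624492  0.51710694 -0.65630374]
[280.36193262 212.68745955]
180 122
```

View pics/w3.png

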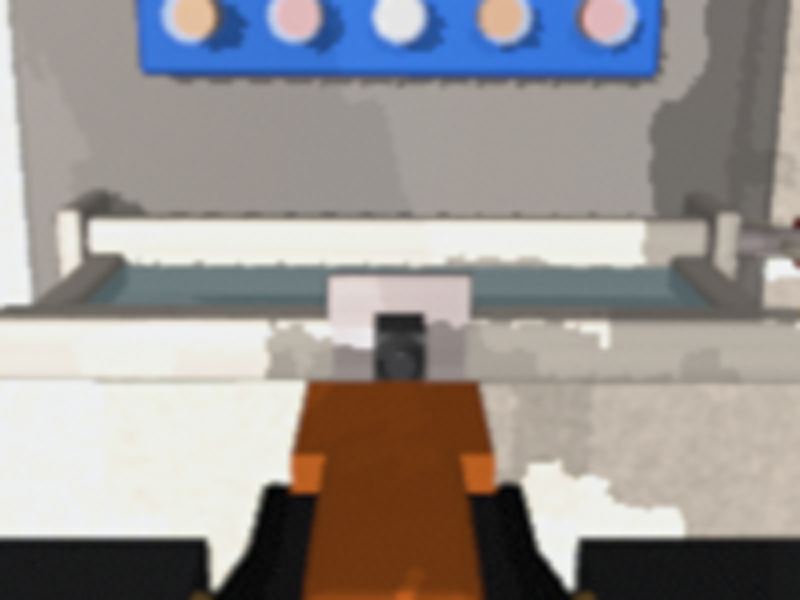

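The stub is visible at (400,313–375), and the knob's lower front edge at (306–480, 382). I'll compare the two positions.

Run:
```python
from h import *
import pickle
np.set_printoptions(precision=2,suppress=True)
s,im=pickle.load(open("w3.pkl","rb")); R=s["tcp_rot"]
f=lambda c,z:(R.T@(onz("wrist",(180+c[0]/4,122+c[1]/4),z,s)-s["position"]))*1000
print("knob",f((306,382),.2449),f((480,382),.2449))
print("root",f((375,313),.167),f((425,313),.167)," pilot",f((401,352),.192))
```

```text
knob [ 12.48 -15.35  36.99] [12.51 14.99 36.97]
root [  4.43  -4.33 114.88] [  4.44   7.57 114.87]  pilot [ 2.2   1.67 89.87]
```

apply_moves --plan ".02 .035 .3 0 0 0;0 0 .3 0 0 0;0 0 .2 0 0 0;0 0 0 0 0 0;0 0 0 0 0 0;0 0 0 0 0 0"

```text
time_s: 8.17
position: [0.6571, 0.1121, 0.2428]
tcp_rot: [[-0.979, 0.203, 0.001], [0.203, 0.979, -0.0], [-0.001, 0.0, -1.0]]
force: [0.1, -1.0, -0.5]
opening: 0.229
grasp_force: 30.0
```

Run:
```python
from h import *
import pickle
s=bot.read_state(); im=capture("wrist"); pickle.dump((s,im),open("w4.pkl","wb"))
print(s["position"],s["force"]); 
u=proj("wrist",[.6575,.111,.192],s)[0]; print(u)
x0=int(u[0]-60); y0=int(u[1]-50); print(x0,y0)
cv2.imwrite("pics/w4.png",cv2.resize(im[y0:y0+90,x0:x0+120,::-1],(800,600),interpolation=cv2.INTER_CUBIC))
```

```text
[0.65712461 0.11208033 0.24279361] [ 0.12828913 -0.9762328  -0.50687732]
[277.11809784 228.25748362]
217 178
```

View pics/w4.png

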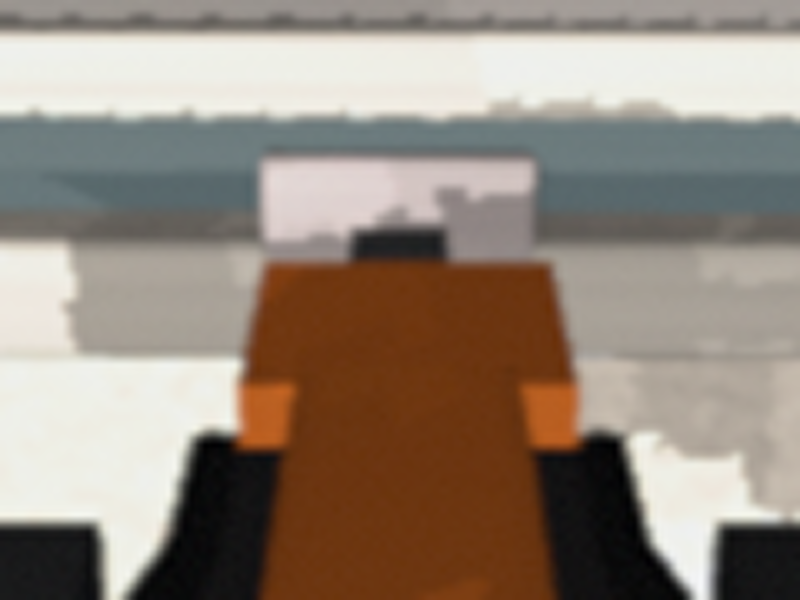

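The knob's lower front edge is at row 263, columns 263–552. The stub root's front edge is at row 229, columns 352–447.

Run:
```python
from h import *
import pickle
np.set_printoptions(precision=2,suppress=True)
s,im=pickle.load(open("w4.pkl","rb")); R=s["tcp_rot"]
f=lambda c,z:(R.T@(onz("wrist",(217+c[0]/6.667,178+c[1]/6.667),z,s)-s["position"]))*1000
print("knob",f((263,263),.2058),f((552,263),.2058))
print("root",f((352,229),.167),f((447,229),.167))
```

```text
knob [ 12.52 -15.38  36.97] [12.55 14.85 36.98]
root [ 4.36 -7.11 75.79] [ 4.37  4.69 75.79]
```

apply_moves --plan ".018 -.019 0 0 0 0;0 0 .14 0 0 0;0 0 .12 0 0 0;0 0 .06 0 0 0;0 0 .06 0 0 0;0 0 .06 0 0 0; 0 0 0 0 0 0"

```text
time_s: 8.8
position: [0.6551, 0.1119, 0.2191]
tcp_rot: [[-0.979, 0.202, -0.001], [0.202, 0.979, -0.0], [0.001, -0.0, -1.0]]
force: [-0.0, 0.2, -1.8]
opening: 0.229
grasp_force: 30.0
```

apply_moves --plan "0 0 .06 0 0 0;0 0 .06 0 0 0;0 0 .06 0 0 0;0 0 .04 0 0 0;0 0 0 0 0 0;0 0 0 0 0 0"

```text
time_s: 9.3
position: [0.6554, 0.1119, 0.2088]
tcp_rot: [[-0.979, 0.202, -0.0], [0.202, 0.979, 0.0], [0.0, -0.0, -1.0]]
force: [0.2, 0.7, -1.8]
opening: 0.227
grasp_force: 30.0
```

apply_moves --plan "0 0 .04 0 0 0;0 0 .04 0 0 0;0 0 .04 0 0 0;0 0 0 0 0 0;0 0 0 0 0 0"

```text
time_s: 9.72
position: [0.6556, 0.1119, 0.204]
tcp_rot: [[-0.979, 0.202, 0.001], [0.202, 0.979, -0.0], [-0.001, 0.0, -1.0]]
force: [-1.6, 0.1, 3.9]
opening: 0.23
grasp_force: 30.0
```

apply_moves --plan "0 0 .04 0 0 0;0 0 .04 0 0 0;0 0 0 0 0 0;0 0 0 0 0 0"

```text
time_s: 10.05
position: [0.6556, 0.1119, 0.2039]
tcp_rot: [[-0.979, 0.202, 0.002], [0.202, 0.979, -0.0], [-0.002, 0.0, -1.0]]
force: [-6.5, -0.1, 19.2]
opening: 0.226
grasp_force: 30.0
```

apply_moves --plan "0 0 .03 0 0 0;0 0 0 0 0 0;0 0 0 0 0 0;0 0 0 0 0 0"

```text
time_s: 10.38
position: [0.6558, 0.1119, 0.2038]
tcp_rot: [[-0.979, 0.202, 0.004], [0.202, 0.979, -0.001], [-0.004, 0.0, -1.0]]
force: [-8.2, -0.6, 25.1]
opening: 0.227
grasp_force: 30.0
```

Run:
```python
from h import *
im=capture("side"); s=capture("scene")
u=proj("side",[.656,.112,.18])[0].astype(int);v=proj("scene",[.656,.112,.18])[0].astype(int);print(u,v)
a=[cv2.resize(i[w[1]-50:w[1]+50,w[0]-33:w[0]+33,::-1],(396,600),interpolation=cv2.INTER_CUBIC) for i,w in((im,u),(s,v))]
cv2.imwrite("pics/s5.png",np.hstack(a))
```

```text
[278 161] [340 186]
```

View pics/s5.png

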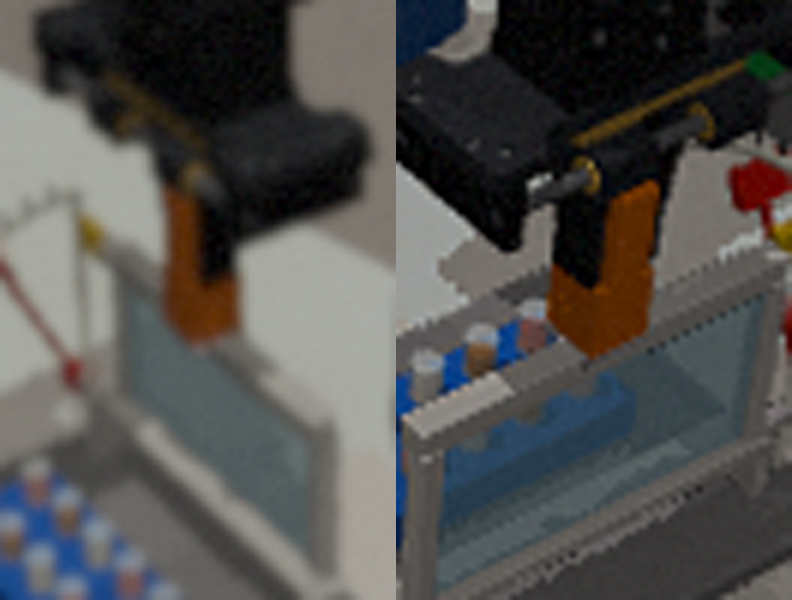

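The knob sits flush on the seat in both views, and the force rose to 25 N with no further travel. I'll ease the push and start the swing.

apply_moves --plan "0 0 -.05 0 0 0;0 0 -.05 0 0 0;.034 0 .001 0 -.00175 0;.068 0 .0008 0 -.0035 0;.068 0 .0008 0 -.0035 0;.068 0 .0008 0 -.0035 0;.068 0 .0008 0 -.0035 0;.034 0 .0008 0 -.00175 0;0 0 0 0 0 0;0 0 0 0 0 0"

```text
time_s: 11.32
position: [0.6396, 0.1153, 0.2029]
tcp_rot: [[-0.973, 0.202, 0.111], [0.201, 0.979, -0.023], [-0.113, 0.0, -0.994]]
force: [-1.4, -0.9, 8.0]
opening: 0.229
grasp_force: 30.0
```

apply_moves --plan ".068 0 .0008 0 -.0035 0;.068 0 .0008 0 -.0035 0;.068 0 .0008 0 -.0035 0;.068 0 .0008 0 -.0035 0;.068 0 .0008 0 -.0035 0;.068 0 .0008 0 -.0035 0;.068 0 .0008 0 -.0035 0;.068 0 .0008 0 -.0035 0;0 0 0 0 0 0;0 0 0 0 0 0"

```text
time_s: 12.15
position: [0.613, 0.1209, 0.1973]
tcp_rot: [[-0.939, 0.201, 0.279], [0.193, 0.98, -0.057], [-0.285, 0.0, -0.959]]
force: [-2.6, 0.0, 6.9]
opening: 0.233
grasp_force: 30.0
```

apply_moves --plan ".068 0 .0008 0 -.0035 0;.068 0 .0008 0 -.0035 0;.068 0 .0008 0 -.0035 0;.068 0 .0008 0 -.0035 0;.068 0 .0008 0 -.0035 0;.034 0 .0004 0 -.00175 0;0 0 0 0 0 0;0 0 0 0 0 0;0 0 0 0 0 0"

```text
time_s: 12.9
position: [0.5957, 0.1246, 0.1908]
tcp_rot: [[-0.899, 0.202, 0.39], [0.185, 0.979, -0.08], [-0.398, 0.0, -0.918]]
force: [-4.3, -0.3, 8.0]
opening: 0.226
grasp_force: 30.0
```

Run:
```python
from h import *
import pickle
d={n:(bot.read_state(),capture(n)) for n in("wrist","side","scene")}; pickle.dump(d,open("w6.pkl","wb"))
s=d["wrist"][0]; P=s["position"]; print(P,s["tcp_rot"],s["force"],s["moment"],s["joint_positions"])
print(np.arcsin(s["tcp_rot"][2][0]*-1), np.arcsin(((.6556-P[0])*.979+(P[1]-.1119)*.203)/.154))
H=np.array([.6575,.111,.05]);X=np.array([.979,-.203,0]);Y=np.array([.203,.979,0])
M=H+Y*.125-X*.05+[0,0,.1]
T=[]
for n,w,h in(("wrist",66,100),("side",33,50),("scene",33,50)):
    u=proj(n,M,d[n][0])[0].astype(int); print(n,u)
    im=d[n][1]; im=np.pad(im,((100,100),(100,100),(0,0)))
    a=im[u[1]+100-h//2:u[1]+100+h//2,u[0]+100-w//2:u[0]+100+w//2,::-1]; T.append(cv2.resize(a,(264,400),interpolation=cv2.INTER_CUBIC))
cv2.imwrite("pics/s6.png",np.hstack(T))
```

```text
[0.59569235 0.12455178 0.19077117] [[-8.98663678e-01  2.01505319e-01  3.89614168e-01]
 [ 1.85072392e-01  9.79487303e-01 -7.97046610e-02]
 [-3.97683044e-01  4.79142282e-04 -9.17522734e-01]] [-4.3095632  -0.31271095  7.95804417] [-0.08335068  0.18798975 -0.11712302] [  4.50466431  25.45511297 103.2752501  -13.0014114   29.28831892
 -63.74328511]
0.4089902304239326 0.40881126673783874
wrist [449 226]
side [245 155]
scene [363 167]
```

View pics/s6.png

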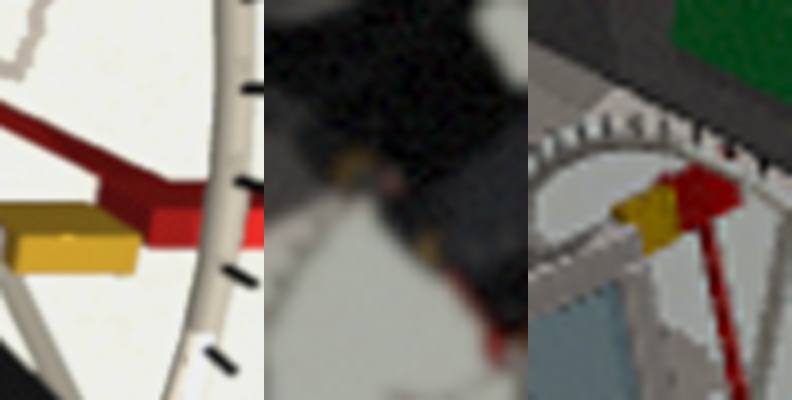

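The wrist view shows the yellow face at rows 235–274 and the red face at 207–247. The pointer is about 5.7 mm short, roughly 0.046 rad.

apply_moves --plan ".047 0 .0004 0 -.0024 0;.047 0 .0004 0 -.0024 0;.047 0 .0004 0 -.0024 0;0 0 0 0 0 0;0 0 0 0 0 0;0 0 0 0 0 0"

```text
time_s: 13.55
position: [0.5891, 0.1259, 0.1877]
tcp_rot: [[-0.88, 0.202, 0.429], [0.181, 0.979, -0.088], [-0.438, 0.001, -0.899]]
force: [-5.8, 0.2, 9.7]
opening: 0.23
grasp_force: 30.0
```

Run:
```python
from h import *
s=bot.read_state(); im=capture("wrist");P=s["position"]
print(np.arcsin(-s["tcp_rot"][2][0]), np.arcsin(((.6556-P[0])*.979+(P[1]-.1119)*.203)/.154),s["force"])
a=im[176:276,399:499,::-1]; cv2.imwrite("pics/s7.png",cv2.resize(a,(600,600),interpolation=cv2.INTER_CUBIC))
```

```text
0.45360880621379335 0.4570447452941506 [-5.79789383  0.19467471  9.72460529]
```

View pics/s7.png

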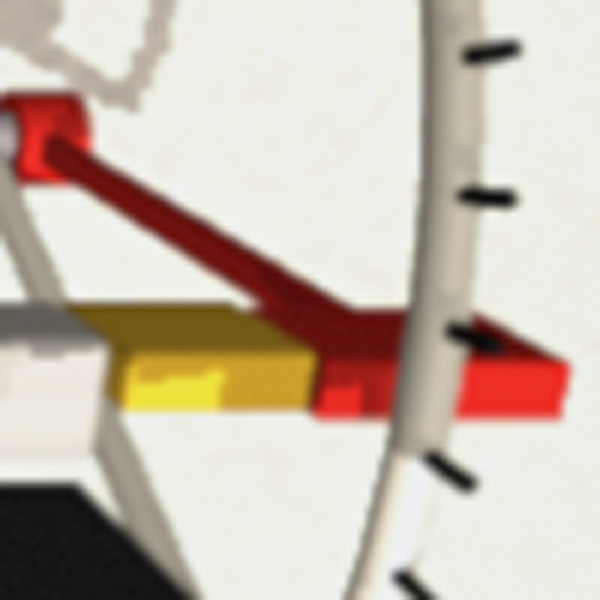

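The pointer face is at rows 352–411 and the marker at 359–418, so it's about 1 mm past. Backing off 0.008 rad.

apply_moves --plan "-.024 0 0 0 .0013 0;0 0 0 0 0 0;0 0 0 0 0 0;0 0 0 0 0 0;0 0 0 0 0 0"

```text
time_s: 14.02
position: [0.5905, 0.1256, 0.1883]
tcp_rot: [[-0.884, 0.202, 0.423], [0.182, 0.979, -0.086], [-0.431, 0.001, -0.902]]
force: [-4.4, 0.7, 9.0]
opening: 0.231
grasp_force: 30.0
```

Run:
```python
from h import *
s=bot.read_state(); im=capture("wrist");P=s["position"]
print(np.arcsin(-s["tcp_rot"][2][0]), np.arcsin(((.6556-P[0])*.979+(P[1]-.1119)*.203)/.154),s["force"])
# sub-pixel vertical edges (luma) in columns inside yellow and red faces
g=cv2.resize(im[176:276,399:499],(600,600),interpolation=cv2.INTER_CUBIC).astype(float)
for n,x0,x1 in(("yel",240,300),("red",325,360),("red2",480,550)):
    for c in (0,2):
        p=cv2.GaussianBlur(g[300:460,x0:x1,c].mean(1)[:,None],(1,15),3)[:,0]; e=np.gradient(p); print(n,c,300+np.argmax(e),300+np.argmin(e),300+np.argmax(abs(e[80:]))+80)
```

```text
0.44601888067799766 0.4464950517180112 [-4.40522213  0.68275572  9.03633097]
yel 0 353 305 411
yel 2 410 305 410
red 0 350 304 390
red 2 409 304 409
red2 0 350 322 415
red2 2 409 332 409
```

```bash
python3 -c "
from rig import bot
print(bot.hand_in())"
```

```text
the job is handed in; nothing more can be done
None
```

The knob is pushed fully home, and I handed the job in at about 14 s with the gripper still holding the shield by it at about 0.446 rad, the yellow pointer within about 0.4 mm of the red marker; no verdict came back.

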